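Clear the sprung lens vise, draw its jaw to the index rider and hold it open

TASK

Hold the lens vise open for me: first lift the eyecup that was left on its rail, with a light grip (30 N at most: its thin frame cracks), and set it down gently, base down, on the floor of the parts tray beside the lens cap. Then draw the vise's sprung jaw back by its knob until its pointer lines up with the index rider on the scale, and finish with the gripper still holding it there, so that I can put the mount adapter between the jaws. Never let the jaw snap back, do not shift the rider, and leave everything else where it is.

Things in the scene. Friction and masses are not known exactly. Their poses are not given: they have to be found in the camera images.
- eyecup: Black plastic and rubber viewfinder eyecup, 46 mm along its x, 36 mm along its y, 24 mm tall (lip on its +y side 27.5 mm), upright sides, open on top, about 25 g. Origin: centre of its underside, z up. Lies base down on the vise's rail between the jaw's carriage and the end block, long side roughly along the rail. Grip it with 30 N at most: it cracks when both pads' forces add up to 80 N
- vise: Lens vise screwed to the shelf: base plate 265 x 130 x 8 mm, aluminium rail 240 x 60 mm on it, flat top 28 mm above the shelf. Origin: on the shelf under the rail's middle line, z up, +x along the rail to the fixed jaw (its face at x = 105 mm, top at z = 70 mm). End block: inner face at x = -85 mm, top at z = 50 mm. Scale on the base plate along y = -49 mm
- jaw (a joint): Sprung jaw: 0 m shut, grows as it is drawn towards the vise's -x, stop at 0.09. The spring pulls it shut with 4.5 N at 0 plus 0.09 N per mm; it never latches. Its carriage, 80 mm long, top at z = 41 mm, reaches from x = 10 mm (shut) to the jaw plate (16 mm thick, 70 wide, top at z = 70 mm) at its +x end; the eyecup is in its way
- jaw_knob (a point): Centre of the top of the sprung jaw's pull knob: an upright steel post 16 mm in diameter, 40 mm tall on the carriage (top 81 mm above the shelf). The jaw plate is 38 mm from the post on the +x side; its other sides are free. Moves with the jaw; axes as the vise's
- jaw_pointer (a point): Tip of the black bar pointer (4 mm wide) on the sprung jaw's -y side, beside the jaw plate, 54 mm in +x from the knob's axis, 16.5 mm above the shelf. Moves with the jaw; axes as the vise's
- rider (a joint): Position of the index rider along the scale, in the same measure as joint jaw: the pointer lines up with the rider when jaw equals rider. Set between 0.055 and 0.080 m; the rider stays where it is by friction (3 N)
- rider_mark (a point): The index rider's mark, at the pointer's height. The rider is a small black block, 16 mm along the scale, 14 mm wide and 14 mm high with a steel line across its top, clipped to the outer (-y) edge of the scale, about 60 mm from the rail's middle line. Axes as the vise's
- tray: Grey plastic parts tray fixed to the shelf, 114 mm along its x, 174 mm along its y, 16 mm high, walls 4 mm, floor 4 mm thick. Origin: centre of its underside, z up. The lens cap lies in its +y half; its -y half is free for the eyecup
- lens_cap: Black lens cap, 52 mm in diameter, 9 mm high, lying in the tray's +y half. Origin: centre of its underside. Leave it
- jar: Amber glass jar with a twist cap, 60 mm in diameter, 85 mm tall. Origin: centre of its underside. Leave it
- hood: Aluminium lens hood, an open cone 74 mm wide at the top, 45 mm tall. Origin: centre of its underside. Leave it
- adapter: Stainless lens mount adapter, a ring 62 mm in diameter, 22 mm tall, lying flat. Origin: centre of its underside. Leave it: the person will put it in the vise
- blower: Black rubber air blower with a thin nozzle, 58 mm in diameter, 105 mm tall, standing. Origin: centre of its underside. Leave it
- filter: Round glass lens filter in a black ring, 58 mm in diameter, 8 mm thick, lying on top of the filter case. Origin: centre of its underside. Leave it
- case: Black hard filter case fixed to the shelf, 105 x 165 mm, 55 mm high, on the side where the tray is not. Origin: centre of its underside
Things that resemble listed ones, but are neither listed nor needed, are in the scene too. There is more than one size of the eyecup; the job needs the middle-sized.

How it is judged:
By the outcome, as a careful person would: the job done as asked, in the order asked, and still so for the second after the job is handed in, while the arm keeps its last pose, push and grip.
It also fails if it takes over 54 s, if anything falls off the work surface, if the arm or the gripper's body presses on something with over 40 N, if the wrist force passes 120 N, or if a joint passes its speed limit or range.

ROBOT

A 6-joint arm with a two-finger parallel gripper is mounted at the origin on the work surface. World frame = base frame: x ahead of the robot, y to its left, z up, the work surface at z = 0. Lengths are in m, angles in rad, forces in N, time in s.
With the tool pointing down it reaches from about 0.3 to 0.875 m from the base axis. Payload 6.4 kg.
Tool frame: the origin (TCP) lies midway between the tips of the shut fingers; the grasp point (between the pads) lies 19 mm behind it; z points along the fingers, y is the line along which they close (so a half turn about z gives the same grasp; the last joint's range is limited). The gripper opens to 85 mm and grips with 20 to 120 N. Pads are 22 mm wide; open, the fingers measure 114 mm over their backs; the gripper's body (76 mm by 85 mm) begins 54 mm behind the grasp point. The pads swing forward as they close: fully open they stand 13 mm farther back than shut.
Start: joints at [0.92, 0.181, 1.607, -0, 1.354, -0.206], TCP at [0.247, 0.519, 0.231] pointing down, gripper open.
Joint ranges: [-2.99, 2.99], [-0.89, 2.07], [0.3, 2.58], [-1.14, 4.28], [0, 2.63], [-3.12, 3.12]. Speed limits (rad/s): [2.57, 2.57, 3.01, 3.14, 3.14, 3.14].

INTERFACE

Orientations are given as a unit quaternion [w, x, y, z].
In Python, from bench import get_obs, camera, hand_in gives the robot as it stands.
- The arm moves only by the tool carry_out, never from a script. Its argument "plan" is a list that holds one entry, the list of rows, each a list of 7 numbers: the shift along the world's x, y, z in m, then the turn, a rotation vector about the world's x, y, z in rad, then the opening, from 0 (shut) to 1 (fully open). In form: [[[x, y, z, rx, ry, rz, hand], ...]]. A call has exactly 5 rows; each row is the pose to reach, as a shift and turn from the pose commanded when the call began; what a row does not reach only later rows make up. A row lasts 1/12 s, in which the tool goes at most 41.7 mm and 7.16 degrees, less where a joint would pass 70% of its speed; a pose out of reach is approached as far as the arm can. A call with a gripper value outside its range is refused whole. The fingers move at their own pace and stop on an object; the grip force is fixed at half the most. Time passes only in rows, so rows that repeat a pose let the fingers close, or fill a call up. It gives the time, the measured TCP pose, the force, the opening and the grip force at its end, in the units of the state.
- get_obs(): the state, without advancing time (a new reading comes with each control period).
- camera(name): name is "side" or "top" or "wrist"; returns a dict with "pixels" (480x640x3 uint8, red, green, blue), "z_map" (480x640 float32, m along the optical axis (not along the pixel's ray), 0 where there is no reading), "camera_matrix" (3x3 intrinsics, pixels), "cam_to_world" (4x4, takes a point from camera to world coordinates). Camera axes: x right, y up, looking along -z (the intrinsics and any distortion apply to the point x, -y, -z); pixel columns grow to the right and rows downward; lengths in m; the calibration is good to about 2 mm. A picture is of the moment at which its call begins.
- hand_in(): hands the job in; it is judged then, once.
The state is a dict: "time_s": time; "q": joint angles; "dq": joint speeds; "joint_efforts": joint torques, N m; "eef_pos": TCP position; "eef_rot": TCP orientation; "wrist_force": force on the tool from outside, world axes, zero at the start; "torque": the same for the moment, N m; "opening": opening from 0.0 (shut) to 1.0 (fully open); "grasp_force": force on a finger pad.
Only numpy, scipy, OpenCV 4.12 (cv2) and the standard library are available. Lean on these libraries where they do the work, as an engineer would, in place of code of your own. Each camera call takes 0.05 s, during which the arm holds its last target. There are 200 camera calls.

## Working session

There is one attempt and no reset: what is moved stays moved. The work goes in short steps, Python scripts to look and compute and a tool call to move; the robot and the scene stay as the last step left them, time stands still between calls to the robot, and variables do not carry over. Pictures are saved under pics/ and viewed, at most 14 in all, crops included, and the job is handed in when it is done.

Besides the shell and the picture viewer there is one more tool, called after ">>>" by a JSON object that holds its "name" and its "arguments". carry_out: Moves the arm, as the interface text tells. Its arguments: {"type":"object","properties":{"plan":{"type":"array","items":{"type":"array","items":{"type":"array","items":{"type":"number"}}}}},"required":["plan"]}

```bash
mkdir -p pics; ls; cat > h.py <<'E'
import numpy as np,cv2
from bench import get_obs,camera,hand_in
def shot(n,tag):
    c=camera(n); cv2.imwrite(f'pics/{tag}.png',c['pixels'][:,:,::-1]); np.savez(f'{tag}.npz',**c); return c
def pts(c):
    K=c['camera_matrix'];T=c['cam_to_world'];z=c['z_map'];v,u=np.mgrid[:480,:640]
    P=np.stack([(u-K[0,2])/K[0,0]*z,-(v-K[1,2])/K[1,1]*z,-z],-1)
    return P@T[:3,:3].T+T[:3,3]
def ray(c,u,v,h):
    K=c['camera_matrix'];T=c['cam_to_world']
    d=T[:3,:3]@np.array([(u-K[0,2])/K[0,0],-(v-K[1,2])/K[1,1],-1]);o=T[:3,3]
    return o+d*(h-o[2])/d[2]
def proj(c,p):
    K=c['camera_matrix'];T=c['cam_to_world'];q=T[:3,:3].T@(np.array(p)-T[:3,3])
    return K[0,0]*q[0]/-q[2]+K[0,2],K[1,1]*q[1]/q[2]+K[1,2]
E
python3 - <<'E'
from h import *
for n in('top','side'):
    c=shot(n,n+'0'); print(n,c['camera_matrix'].tolist(),c['cam_to_world'].round(3).tolist(),[k for k in c])
o=get_obs();print({k:np.round(v,3).tolist() for k,v in o.items()})
E
```

```text
pics
top [[480.5947878658343, 0.0, 324.9696743408055], [0.0, 480.5947878658343, 238.5948274206981], [0.0, 0.0, 1.0]] [[0.024, 0.994, -0.109, 0.439], [-0.999, 0.027, 0.028, 0.023], [0.031, 0.108, 0.994, 1.053], [0.0, 0.0, 0.0, 1.0]] ['pixels', 'z_map', 'camera_matrix', 'cam_to_world']
side [[509.3167592528596, 0.0, 320.2303715791059], [0.0, 509.3167592528596, 244.32423301982186], [0.0, 0.0, 1.0]] [[0.993, 0.069, -0.099, 0.475], [-0.12, 0.668, -0.735, -0.774], [0.016, 0.741, 0.671, 0.779], [0.0, 0.0, 0.0, 1.0]] ['pixels', 'z_map', 'camera_matrix', 'cam_to_world']
{'time_s': 0.1, 'q': [0.92, 0.181, 1.608, 0.0, 1.354, -0.206], 'dq': [0.0, -0.0, -0.003, 0.0, 0.002, 0.001], 'joint_efforts': [0.0, -44.587, -35.224, -0.0, 0.004, -0.0], 'eef_pos': [0.247, 0.519, 0.23], 'eef_rot': [-0.0, 0.221, 0.975, -0.001], 'wrist_force': [0.421, -0.216, -0.174], 'torque': [-0.008, -0.019, -0.084], 'grasp_force': 0.0, 'opening': 1.0}
```

View pics/top0.png

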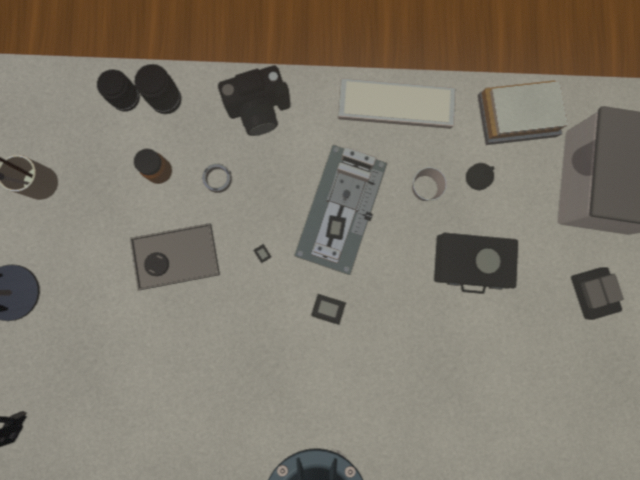

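View pics/side0.png

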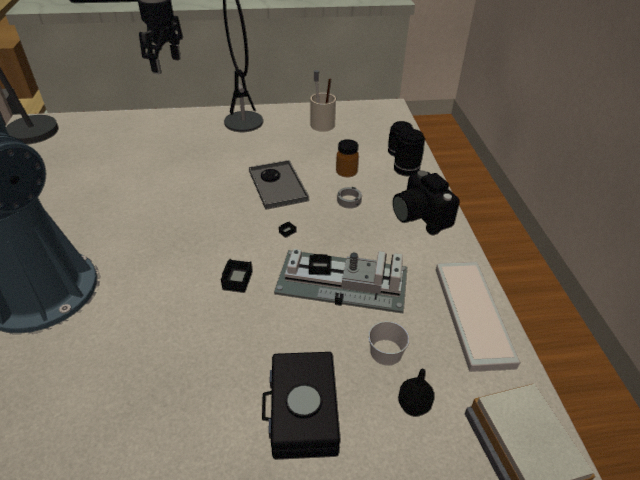

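The top view shows the vise at about (341,210) with its fixed jaw at the far end, and the eyecup on the rail at (336,228). The smaller eyecup is at (262,253) and the larger at (328,309). The tray is at (176,257) with the cap at (157,264), and the rider at about (368,216). The side view agrees.

```bash
python3 - <<'E'
from h import *
c=np.load('top0.npz');P=pts(c);im=c['pixels']
cv2.imwrite('pics/crop1.png',cv2.resize(im[140:280,290:390,::-1],None,fx=4,fy=4,interpolation=cv2.INTER_CUBIC))
s=np.load('side0.npz')['pixels']
cv2.imwrite('pics/crop2.png',cv2.resize(s[240:320,270:415,::-1],None,fx=5,fy=5,interpolation=cv2.INTER_CUBIC))
Z=P[...,2]
def rect(mask,nm):
    n,l,st,_=cv2.connectedComponentsWithStats(mask.astype(np.uint8))
    for i in range(1,n):
        if st[i,4]>25:
            q=P[l==i];r=cv2.minAreaRect(q[:,:2].astype(np.float32)*1000)
            print(nm,st[i].tolist(),np.round(r[0]+r[1]+(r[2],)).tolist(),q[:,2].mean().round(4),np.round(np.percentile(q[:,2],[5,95]),4))
R=np.zeros(Z.shape,bool);R[140:280,285:395]=1
rect(R&(Z>.003)&(Z<.5),'vise all')
rect(R&(Z>.022),'above rail')
rect(R&(Z>.034)&(Z<.046),'z34-46')
rect(R&(Z>.046),'z46+')
R[:]=0;R[215:300,120:230]=1
rect(R&(Z>.003),'tray')
rect(R&(Z>.0115)&(Z<.02),'tray rim')
hsv=cv2.cvtColor(im,cv2.COLOR_RGB2HSV)
rect(R&(hsv[...,2]<55),'cap')
R[:]=0;R[140:330,240:395]=1
rect(R&(hsv[...,2]<50),'dark')
E
```

```text
vise all [293, 144, 97, 131, 7069] [625.0, -42.0, 141.0, 281.0, 73.0] 0.0266 [0.0061 0.0702]
above rail [311, 147, 65, 116, 3433] [586.0, -28.0, 72.0, 311.0, 73.0] 0.051 [0.0268 0.0722]
above rail [365, 212, 7, 8, 30] [605.0, -99.0, 13.0, 16.0, 89.0] 0.0236 [0.0222 0.0251]
z34-46 [326, 170, 42, 41, 872] [656.0, -50.0, 72.0, 67.0, 72.0] 0.0416 [0.0386 0.0446]
z34-46 [328, 217, 15, 20, 204] [577.0, -27.0, 28.0, 38.0, 81.0] 0.0369 [0.0343 0.0399]
z46+ [341, 147, 35, 22, 424] [586.0, -30.0, 69.0, 311.0, 73.0] 0.0768 [0.0509 0.0737]
z46+ [337, 162, 33, 20, 361] [569.0, -37.0, 69.0, 278.0, 79.0] 0.0697 [0.0506 0.0731]
z46+ [340, 189, 11, 13, 79] [546.0, -10.0, 21.0, 224.0, 70.0] 0.0972 [0.0463 0.0844]
z46+ [325, 215, 21, 24, 136] [517.0, -14.0, 37.0, 167.0, 78.0] 0.0593 [0.0478 0.0577]
z46+ [313, 243, 27, 17, 249] [524.0, -9.0, 56.0, 20.0, 72.0] 0.0506 [0.0474 0.0537]
tray [129, 223, 91, 67, 3728] [509.0, 220.0, 145.0, 393.0, 1.0] 0.014 [0.0033 0.017 ]
tray rim [129, 223, 90, 67, 548] [507.0, 318.0, 115.0, 176.0, 12.0] 0.0157 [0.0125 0.0188]
tray rim [144, 252, 24, 24, 372] [489.0, 356.0, 50.0, 48.0, 55.0] 0.014 [0.0118 0.0166]
cap [162, 255, 6, 18, 29] [491.0, 336.0, 37.0, 9.0, 8.0] 0.0119 [0.0078 0.0152]
```

View pics/crop1.png

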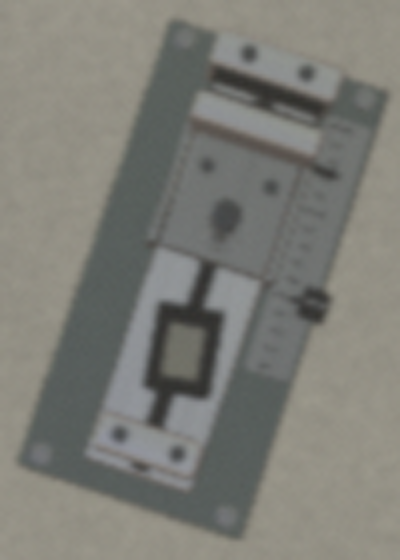

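View pics/crop2.png

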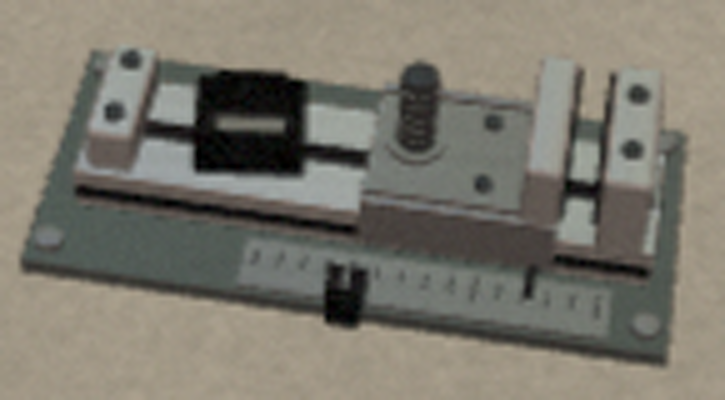

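The crops show the eyecup on the rail at top-image pixel (336,227), slightly turned against the rail. The knob is at about (346,193), the pointer tip at about (372,183) and the rider at about (368,216), all consistent between the two views.

```bash
python3 - <<'E'
from h import *
c=np.load('top0.npz');P=pts(c);im=c['pixels'];Z=cv2.medianBlur(P[...,2].astype(np.float32),3);V=im.max(-1)
def fit(mask,h,nm,mn=60,box=None):
    if box: m=np.zeros_like(mask);m[box[1]:box[3],box[0]:box[2]]=1;mask=mask&m
    cs,_=cv2.findContours(mask.astype(np.uint8),0,1)
    for k in cs:
        if cv2.contourArea(k)<mn: continue
        q=np.array([ray(c,u,v,h)[:2] for u,v in k[:,0]],np.float32)*1000
        r=cv2.minAreaRect(q);a=r[2]
        print(nm,k[:,0].min(0),k[:,0].max(0),np.round(r[0],1),np.round(r[1],1),round(a,1))
b=(285,140,395,280)
fit(Z>.004,.008,'base',box=b)
fit((Z>.046)&(Z<.062),.052,'block/eyecup',box=b)
fit((Z>.062)&(Z<.074),.070,'jaws',box=b,mn=30)
fit((Z>.074),.081,'knob',box=b,mn=10)
fit(cv2.morphologyEx((V<85).astype(np.uint8),cv2.MORPH_OPEN,np.ones((3,3)))>0,.052,'eyecup dark',box=(318,205,360,245))
fit(V<65,.022,'rider',box=(358,205,380,228),mn=15)
fit(V<85,.0165,'ptr',box=(362,175,382,190),mn=3)
fit(Z>.008,.016,'tray',box=(120,215,230,300))
fit(V<70,.009,'cap',box=(140,245,175,285))
print(V[220:236,324:350])
E
```

```text
base [294 145] [386 274] [623.3 -42. ] [135.7 271. ] 72.3
block/eyecup [313 243] [339 258] [523.8  -8.7] [55.7 19.8] 71.8
block/eyecup [326 215] [345 238] [574.9 -26.4] [35.8 46.1] 80.9
jaws [337 162] [369 178] [692.6 -61.2] [69.6 19.7] 73.0
jaws [342 147] [374 166] [721.8 -70.5] [69.2 23.9] 73.0
knob [342 190] [349 197] [640.4 -44.8] [14.7 14.5] 1.7
eyecup dark [327 206] [344 244] [578.3 -28. ] [33.6 84.6] 82.0
ptr [367 181] [373 184] [ 680.1 -102.9] [14.6  5. ] 73.0
tray [130 223] [218 289] [506.5 316.7] [114.8 175.3] 12.4
cap [145 253] [168 275] [488.8 354.3] [47.3 49.4] 1.5
[[149 150 152 144 114  74  57  57  66  73  72  66  63  59  57  56  53  52
   51  54  58  88 125 147 150 149]
 [151 150 148 141 113  72  54  62  83  97 100  95  86  80  75  71  65  57
   54  53  65  97 130 148 150 149]
 [152 151 147 133 101  66  54  68  92 108 110 109 107 103 102  99  87  69
   56  54  68 102 137 149 150 147]
 [151 151 145 125  87  60  57  73  94 108 111 111 112 111 111 109  96  76
   59  53  73 114 142 149 149 147]
 [150 150 145 117  80  58  59  79  99 109 112 112 111 111 113 109  95  73
   57
[... 529 characters left out ...]
96  72  57
   54  75 118 144 149 145 128 106]
 [150 143 117  77  54  60  81 102 112 113 113 112 114 112 107  93  68  55
   56  81 120 143 149 141 122 100]
 [149 142 112  72  54  62  84 102 111 112 112 114 112 113 108  90  68  55
   60  87 124 144 147 136 116  98]
 [147 135 103  66  54  64  85 103 111 112 113 113 112 111 108  88  64  55
   65  97 129 146 145 126 104  95]
 [147 132  96  61  54  59  75  90 100 104 105 107 109 108 101  82  60  54
   67 102 133 145 143 121  99  92]
 [146 125  89  61  53  56  63  67  73  77  79  84  91  94  89  75  59  55
   73 112 139 144 134 113  97  92]
 [146 120  83  57  53  54  55  54  56  57  58  63  66  69  69  62  54  55
   77 118 142 142 126 103  92  92]]
```

>>> {"name": "carry_out", "arguments": {"plan": [[[0.0164, -0.0273, -0.0025, 0, 0, 0.014, 0.7], [0.0328, -0.0545, -0.005, 0, 0, 0.028, 0.7], [0.0492, -0.0818, -0.0075, 0, 0, 0.043, 0.7], [0.0656, -0.109, -0.01, 0, 0, 0.057, 0.7], [0.082, -0.136, -0.0125, 0, 0, 0.0715, 0.7]]]}}

```text
time_s: 0.52
eef_pos: [0.3295, 0.3816, 0.2183]
eef_rot: [-0.0, 0.185, 0.983, -0.0]
wrist_force: [0.9, -0.6, -0.6]
opening: 0.703
grasp_force: 0.0
```

>>> {"name": "carry_out", "arguments": {"plan": [[[0.0164, -0.0273, -0.0025, 0, 0, 0.014, 0.7], [0.0328, -0.0545, -0.005, 0, 0, 0.028, 0.7], [0.0492, -0.0818, -0.0075, 0, 0, 0.043, 0.7], [0.0656, -0.109, -0.01, 0, 0, 0.057, 0.7], [0.082, -0.136, -0.0125, 0, 0, 0.0715, 0.7]]]}}

```text
time_s: 0.93
eef_pos: [0.4117, 0.2456, 0.2059]
eef_rot: [-0.0, 0.15, 0.989, -0.0]
wrist_force: [1.3, 0.8, 0.2]
opening: 0.701
grasp_force: 0.0
```

>>> {"name": "carry_out", "arguments": {"plan": [[[0.0164, -0.0273, -0.0025, 0, 0, 0.014, 0.7], [0.0328, -0.0545, -0.005, 0, 0, 0.028, 0.7], [0.0492, -0.0818, -0.0075, 0, 0, 0.043, 0.7], [0.0656, -0.109, -0.01, 0, 0, 0.057, 0.7], [0.082, -0.136, -0.0125, 0, 0, 0.0715, 0.7]]]}}

```text
time_s: 1.35
eef_pos: [0.4937, 0.1096, 0.1934]
eef_rot: [-0.0, 0.115, 0.993, 0.0]
wrist_force: [1.1, 0.4, -0.2]
opening: 0.702
grasp_force: 0.0
```

>>> {"name": "carry_out", "arguments": {"plan": [[[0.0164, -0.0273, -0.0025, 0, 0, 0.014, 0.7], [0.0328, -0.0545, -0.005, 0, 0, 0.028, 0.7], [0.0492, -0.0818, -0.0075, 0, 0, 0.043, 0.7], [0.0656, -0.109, -0.01, 0, 0, 0.057, 0.7], [0.082, -0.137, -0.0125, 0, 0, 0.0715, 0.7]]]}}

```text
time_s: 1.77
eef_pos: [0.5757, -0.0273, 0.1807]
eef_rot: [-0.0, 0.079, 0.997, 0.0]
wrist_force: [0.1, 0.4, -0.6]
opening: 0.701
grasp_force: 0.0
```

```bash
python3 - <<'E'
from h import *
c=shot('wrist','w1');shot('top','top1');o=get_obs();print(o['eef_pos'],o['eef_rot'],o['opening'],o['wrist_force'])
print(c['cam_to_world'].round(3).tolist(),c['camera_matrix'][0,0])
E
```

```text
[ 0.57681527 -0.03002149  0.18045276] [ 2.92382135e-05  8.11964579e-02  9.96697941e-01 -5.90485126e-04] 0.6974905836641709 [-1.0334324  -0.21895203 -0.03563227]
[[0.157, -0.943, -0.295, 0.501], [0.988, 0.149, 0.047, -0.015], [-0.0, -0.299, 0.954, 0.324], [0.0, 0.0, 0.0, 1.0]] 432.53581337764876
```

View pics/w1.png

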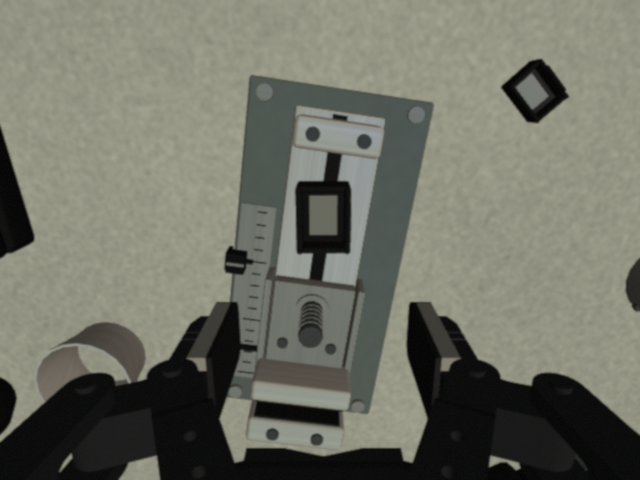

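The wrist view shows the eyecup at about (323,217), the knob top at (311,334), the rider at (237,261) and the pointer at about (247,348). The small spare eyecup is at (535,91), clear of the work.

```bash
python3 - <<'E'
from h import *
c=np.load('w1.npz');im=c['pixels'];V=im.max(-1);P=pts(c);Z=P[...,2]
def fit(mask,h,nm,box,mn=30):
    m=np.zeros_like(mask);m[box[1]:box[3],box[0]:box[2]]=1
    for k in cv2.findContours((mask&m).astype(np.uint8),0,1)[0]:
        if cv2.contourArea(k)<mn: continue
        q=np.array([ray(c,u,v,h)[:2] for u,v in k[:,0]],np.float32)*1000;r=cv2.minAreaRect(q)
        print(nm,k[:,0].min(0),k[:,0].max(0),np.round(r[0],1),np.round(r[1],1),round(r[2],1))
D=cv2.morphologyEx((V<75).astype(np.uint8),cv2.MORPH_OPEN,np.ones((21,3)))
fit((Z>.046)&(Z<.062),.052,'eyecup',(285,165,365,265))
fit((Z>.046)&(Z<.062),.050,'block',(285,100,395,165))
fit(Z>.07,.081,'knob',(290,290,335,352))
fit(V<60,.022,'rider',(222,240,256,282))
fit(V<60,.0165,'ptr',(236,338,262,358),8)
print(Z[195:240:8,298].round(3),Z[195:240:8,347].round(3))
cv2.imwrite('pics/w1c.png',cv2.resize(im[230:365,215:290,::-1],None,fx=4,fy=4,interpolation=cv2.INTER_CUBIC))
E
```

```text
eyecup [296 185] [351 254] [575.  -26.5] [36.  46.6] 81.0
block [293 115] [384 158] [524.1  -9.1] [55.5 19.9] 72.8
knob [298 317] [323 347] [638.3 -44.8] [15.9 21.4] 81.0
rider [225 247] [253 273] [605.  -95.6] [20.7 19.9] 62.6
ptr [236 338] [256 357] [ 680.9 -106.8] [16.2 17.7] 77.5
[0.054 0.051 0.053 0.052 0.053 0.054] [0.052 0.056 0.055 0.056 0.056 0.055]
```

View pics/w1c.png

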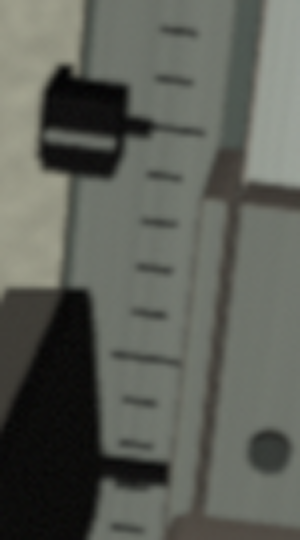

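The rider's tick is at about (252.5,261.5) and the pointer's midline at about (250,347.5). The eyecup measures 36 x 46.6 mm at (575,-26.5), matching the top view, so I go down.

>>> {"name": "carry_out", "arguments": {"plan": [[[0, 0, -0.025, 0, 0, 0, 0.6], [0, 0, -0.055, 0, 0, 0, 0.6], [0, 0, -0.085, 0, 0, 0, 0.6], [0, 0, -0.11, 0, 0, 0, 0.6], [0, 0, -0.12, 0, 0, 0, 0.6]]]}}

```text
time_s: 2.28
eef_pos: [0.5721, -0.0247, 0.0571]
eef_rot: [-0.003, 0.079, 0.997, 0.001]
wrist_force: [-0.6, -0.1, -0.2]
opening: 0.605
grasp_force: 0.0
```

```bash
python3 - <<'E'
from h import *
c=np.load('w1.npz')
a=ray(c,252.5,261.5,.0165);b=ray(c,250,347.5,.0165);u=np.array([.955,-.297]);print(a,b,(b-a)[:2]@u)
o=get_obs();print(o['eef_pos'],o['eef_rot'],o['opening'],o['wrist_force'])
E
```

```text
[ 0.60826744 -0.08620887  0.0165    ] [ 0.68093272 -0.1034626   0.0165    ] 0.07451969651375549
[ 0.57206252 -0.02466546  0.05710757] [-3.46606084e-03  7.92844876e-02  9.96845791e-01  6.52323459e-04] 0.6047465705777115 [-0.63652016 -0.06932105 -0.17932188]
```

>>> {"name": "carry_out", "arguments": {"plan": [[[0, 0, -0.01, 0, 0, 0, 0.6], [0, 0, -0.02, 0, 0, 0, 0.6], [0, 0, -0.028, 0, 0, 0, 0.6], [0, 0, -0.031, 0, 0, 0, 0.57], [0, 0, -0.031, 0, 0, 0, 0.54]]]}}

```text
time_s: 2.7
eef_pos: [0.5754, -0.0259, 0.0302]
eef_rot: [-0.0, 0.079, 0.997, 0.0]
wrist_force: [-0.5, 0.1, 1.1]
opening: 0.542
grasp_force: 0.0
```

```bash
python3 - <<'E'
from h import *
c=shot('wrist','w2');o=get_obs();print(o['eef_pos'],o['eef_rot'],o['opening'],o['wrist_force'])
E
```

```text
[ 0.57575684 -0.02595145  0.03069786] [ 2.88536959e-04  7.92699443e-02  9.96853143e-01 -5.88244857e-05] 0.5393468216169115 [-0.1089339   0.01858377 -0.34249678]
```

View pics/w2.png

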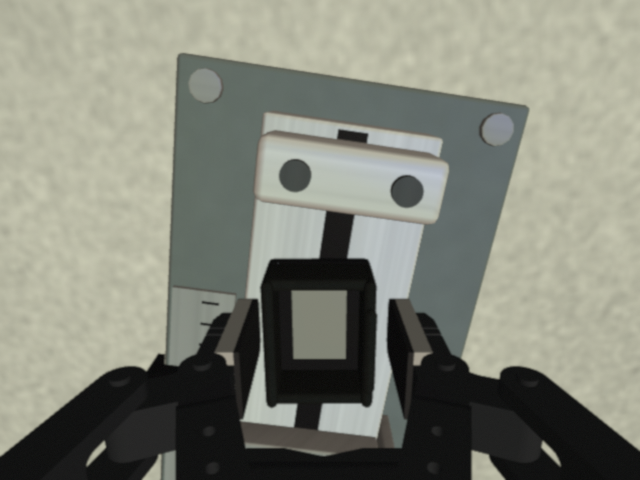

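The eyecup sits centred and square between the pads, at (320,330). I close in small steps, because full force would crack it.

>>> {"name": "carry_out", "arguments": {"plan": [[[0, 0, 0, 0, 0, 0, 0.5], [0, 0, 0, 0, 0, 0, 0.47], [0, 0, 0, 0, 0, 0, 0.45], [0, 0, 0, 0, 0, 0, 0.44], [0, 0, 0, 0, 0, 0, 0.435]]]}}

```text
time_s: 3.17
eef_pos: [0.5757, -0.026, 0.0307]
eef_rot: [0.0, 0.079, 0.997, -0.0]
wrist_force: [0.6, -0.1, 0.0]
opening: 0.434
grasp_force: 0.2
```

>>> {"name": "carry_out", "arguments": {"plan": [[[0, 0, 0, 0, 0, 0, 0.433], [0, 0, 0, 0, 0, 0, 0.431], [0, 0, 0, 0, 0, 0, 0.429], [0, 0, 0, 0, 0, 0, 0.427], [0, 0, 0, 0, 0, 0, 0.425]]]}}

```text
time_s: 3.58
eef_pos: [0.5754, -0.026, 0.0303]
eef_rot: [-0.0, 0.079, 0.997, -0.0]
wrist_force: [-0.3, -0.3, -0.1]
opening: 0.422
grasp_force: 0.2
```

>>> {"name": "carry_out", "arguments": {"plan": [[[0, 0, 0, 0, 0, 0, 0.424], [0, 0, 0, 0, 0, 0, 0.423], [0, 0, 0, 0, 0, 0, 0.422], [0, 0, 0, 0, 0, 0, 0.421], [0, 0, 0, 0, 0, 0, 0.42]]]}}

```text
time_s: 4.0
eef_pos: [0.5754, -0.0259, 0.0303]
eef_rot: [-0.0, 0.079, 0.997, 0.0]
wrist_force: [-0.7, 0.4, 0.2]
opening: 0.424
grasp_force: 3.4
```

>>> {"name": "carry_out", "arguments": {"plan": [[[0, 0, 0, 0, 0, 0, 0.419], [0, 0, 0, 0, 0, 0, 0.418], [0, 0, 0, 0, 0, 0, 0.417], [0, 0, 0, 0, 0, 0, 0.416], [0, 0, 0, 0, 0, 0, 0.416]]]}}

```text
time_s: 4.42
eef_pos: [0.5754, -0.0259, 0.0303]
eef_rot: [0.0, 0.079, 0.997, 0.0]
wrist_force: [-0.3, -0.9, 1.7]
opening: 0.418
grasp_force: 12.0
```

>>> {"name": "carry_out", "arguments": {"plan": [[[0, 0, 0.004, 0, 0, 0, 0.416], [0, 0, 0.012, 0, 0, 0, 0.416], [0, 0, 0.022, 0, 0, 0, 0.416], [0, 0, 0.034, 0, 0, 0, 0.416], [0, 0, 0.046, 0, 0, 0, 0.416]]]}}

```text
time_s: 4.83
eef_pos: [0.5757, -0.026, 0.0779]
eef_rot: [0.0, 0.079, 0.997, -0.0]
wrist_force: [-0.1, 0.3, 0.4]
opening: 0.42
grasp_force: 12.0
```

>>> {"name": "carry_out", "arguments": {"plan": [[[0, 0.005, 0.015, 0, 0, 0.01, 0.416], [-0.003, 0.017, 0.03, 0, 0, 0.04, 0.416], [-0.008, 0.038, 0.04, 0, 0, 0.08, 0.416], [-0.013, 0.065, 0.042, 0, 0, 0.12, 0.416], [-0.019, 0.095, 0.042, 0, 0, 0.16, 0.416]]]}}

```text
time_s: 5.25
eef_pos: [0.5579, 0.0691, 0.1214]
eef_rot: [0.002, -0.001, 1.0, -0.0]
wrist_force: [-0.1, 0.9, -0.7]
opening: 0.42
grasp_force: 12.0
```

>>> {"name": "carry_out", "arguments": {"plan": [[[-0.006, 0.03, 0, 0, 0, 0.04, 0.416], [-0.012, 0.06, 0, 0, 0, 0.08, 0.416], [-0.018, 0.09, 0, 0, 0, 0.12, 0.416], [-0.024, 0.12, 0, 0, 0, 0.16, 0.416], [-0.029, 0.147, 0, 0, 0, 0.19, 0.416]]]}}

```text
time_s: 5.67
eef_pos: [0.5272, 0.2179, 0.1199]
eef_rot: [0.001, -0.097, 0.995, 0.0]
wrist_force: [0.8, -0.6, 0.2]
opening: 0.42
grasp_force: 12.0
```

>>> {"name": "carry_out", "arguments": {"plan": [[[-0.004, 0.023, 0, 0, 0, 0.015, 0.416], [-0.008, 0.042, 0, 0, 0, 0.02, 0.416], [-0.01, 0.053, 0, 0, 0, 0.025, 0.416], [-0.011, 0.058, -0.01, 0, 0, 0.025, 0.416], [-0.011, 0.058, -0.02, 0, 0, 0.025, 0.416]]]}}

```text
time_s: 6.08
eef_pos: [0.517, 0.2749, 0.0989]
eef_rot: [0.001, -0.108, 0.994, 0.0]
wrist_force: [0.5, -0.7, -0.5]
opening: 0.415
grasp_force: 12.0
```

```bash
python3 - <<'E'
from h import *
c=shot('wrist','w3');o=get_obs();print(o['eef_pos'],o['eef_rot'],o['opening'],o['grasp_force'])
E
```

```text
[0.51519827 0.27339461 0.095637  ] [-1.29113139e-03 -1.08034098e-01  9.94146258e-01 -4.29010862e-04] 0.42057804976106467 12.032429440878332
```

View pics/w3.png

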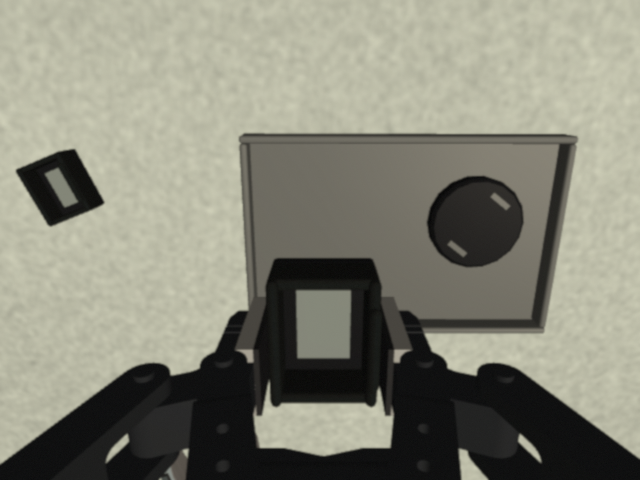

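The eyecup is held level and square to the tray, at (323,330). The cap at (475,221) is well clear to the right.

>>> {"name": "carry_out", "arguments": {"plan": [[[0, 0, -0.015, 0, 0, 0, 0.416], [0, 0, -0.035, 0, 0, 0, 0.416], [0, 0, -0.055, 0, 0, 0, 0.416], [0, 0, -0.072, 0, 0, 0, 0.416], [0, 0, -0.08, 0, 0, 0, 0.416]]]}}

```text
time_s: 6.55
eef_pos: [0.5146, 0.2719, 0.015]
eef_rot: [-0.003, -0.107, 0.994, -0.001]
wrist_force: [-0.8, -0.6, 0.0]
opening: 0.419
grasp_force: 12.0
```

>>> {"name": "carry_out", "arguments": {"plan": [[[0, 0, -0.002, 0, 0, 0, 0.416], [0, 0, -0.004, 0, 0, 0, 0.416], [0, 0, -0.0055, 0, 0, 0, 0.416], [0, 0, -0.007, 0, 0, 0, 0.416], [0, 0, -0.008, 0, 0, 0, 0.416]]]}}

```text
time_s: 6.97
eef_pos: [0.5171, 0.2742, 0.0111]
eef_rot: [0.001, -0.108, 0.994, 0.0]
wrist_force: [-1.0, 0.8, -0.4]
opening: 0.422
grasp_force: 12.0
```

>>> {"name": "carry_out", "arguments": {"plan": [[[0, 0, -0.0005, 0, 0, 0, 0.416], [0, 0, -0.001, 0, 0, 0, 0.416], [0, 0, -0.0015, 0, 0, 0, 0.416], [0, 0, -0.0015, 0, 0, 0, 0.416], [0, 0, -0.0015, 0, 0, 0, 0.416]]]}}

```text
time_s: 7.38
eef_pos: [0.5164, 0.2741, 0.0089]
eef_rot: [0.0, -0.108, 0.994, 0.0]
wrist_force: [0.2, -0.2, -0.1]
opening: 0.422
grasp_force: 12.0
```

>>> {"name": "carry_out", "arguments": {"plan": [[[0, 0, -0.0005, 0, 0, 0, 0.416], [0, 0, -0.001, 0, 0, 0, 0.416], [0, 0, -0.0015, 0, 0, 0, 0.416], [0, 0, -0.0015, 0, 0, 0, 0.416], [0, 0, -0.0015, 0, 0, 0, 0.416]]]}}

```text
time_s: 7.8
eef_pos: [0.5164, 0.274, 0.0072]
eef_rot: [-0.0, -0.108, 0.994, -0.0]
wrist_force: [-0.2, 0.5, -0.6]
opening: 0.423
grasp_force: 12.0
```

>>> {"name": "carry_out", "arguments": {"plan": [[[0, 0, -0.0003, 0, 0, 0, 0.416], [0, 0, -0.0006, 0, 0, 0, 0.416], [0, 0, -0.001, 0, 0, 0, 0.416], [0, 0, -0.001, 0, 0, 0, 0.416], [0, 0, -0.001, 0, 0, 0, 0.416]]]}}

```text
time_s: 8.22
eef_pos: [0.5164, 0.2741, 0.0063]
eef_rot: [0.0, -0.108, 0.994, 0.0]
wrist_force: [0.1, 0.0, 1.1]
opening: 0.42
grasp_force: 12.1
```

>>> {"name": "carry_out", "arguments": {"plan": [[[0, 0, -0.0003, 0, 0, 0, 0.416], [0, 0, -0.0006, 0, 0, 0, 0.416], [0, 0, -0.0006, 0, 0, 0, 0.416], [0, 0, -0.0006, 0, 0, 0, 0.416], [0, 0, -0.0006, 0, 0, 0, 0.416]]]}}

```text
time_s: 8.63
eef_pos: [0.5165, 0.2741, 0.0063]
eef_rot: [0.0, -0.108, 0.994, -0.0]
wrist_force: [-2.3, -1.3, 5.9]
opening: 0.417
grasp_force: 12.8
```

>>> {"name": "carry_out", "arguments": {"plan": [[[0, 0, 0, 0, 0, 0, 0.422], [0, 0, 0, 0, 0, 0, 0.43], [0, 0, 0, 0, 0, 0, 0.45], [0, 0, 0, 0, 0, 0, 0.49], [0, 0, 0, 0, 0, 0, 0.54]]]}}

```text
time_s: 9.05
eef_pos: [0.5163, 0.274, 0.0055]
eef_rot: [-0.0, -0.108, 0.994, -0.0]
wrist_force: [0.0, -0.6, 0.7]
opening: 0.54
grasp_force: 0.0
```

>>> {"name": "carry_out", "arguments": {"plan": [[[0, 0, 0.005, 0, 0, 0, 0.54], [0, 0, 0.02, 0, 0, 0, 0.54], [0, 0, 0.045, 0, 0, 0, 0.54], [0, 0, 0.08, 0, 0, 0, 0.54], [0, 0, 0.115, 0, 0, 0, 0.54]]]}}

```text
time_s: 9.47
eef_pos: [0.5154, 0.2738, 0.1213]
eef_rot: [-0.001, -0.108, 0.994, -0.0]
wrist_force: [1.1, 0.1, 1.1]
opening: 0.545
grasp_force: 0.0
```

```bash
python3 - <<'E'
from h import *
c=shot('wrist','w4');o=get_obs();print(o['eef_pos'],o['eef_rot'],o['opening'],o['grasp_force'])
E
```

```text
[0.52033351 0.27546044 0.12991909] [ 5.11370093e-03 -1.08058409e-01  9.94130959e-01  9.31247451e-04] 0.5410055091501946 0.0
```

View pics/w4.png

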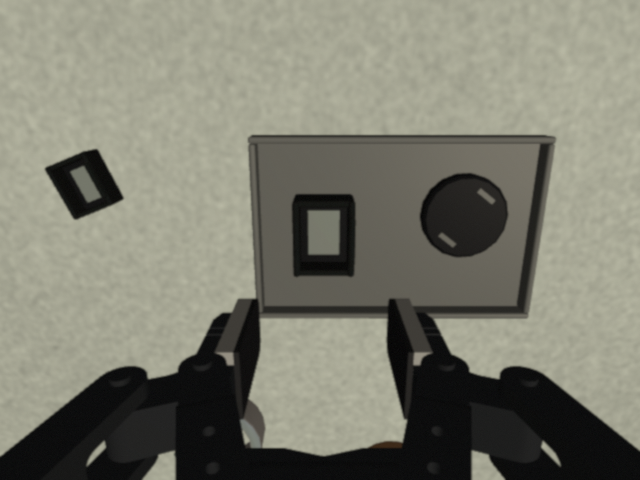

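The eyecup stands base down in the tray at about (323,235), beside the cap at (464,215). Next is the knob.

>>> {"name": "carry_out", "arguments": {"plan": [[[0.003, -0.007, 0.005, 0, 0, -0.02, 0.54], [0.009, -0.024, 0.005, 0, 0, -0.06, 0.54], [0.019, -0.05, 0.005, 0, 0, -0.11, 0.54], [0.031, -0.08, 0.005, 0, 0, -0.16, 0.54], [0.043, -0.11, 0.005, 0, 0, -0.2, 0.54]]]}}

```text
time_s: 9.93
eef_pos: [0.5589, 0.1629, 0.1248]
eef_rot: [-0.001, -0.007, 1.0, -0.0]
wrist_force: [0.1, -0.8, -0.1]
opening: 0.54
grasp_force: 0.0
```

>>> {"name": "carry_out", "arguments": {"plan": [[[0.012, -0.03, 0, 0, 0, -0.05, 0.54], [0.024, -0.06, 0, 0, 0, -0.1, 0.54], [0.035, -0.09, 0, 0, 0, -0.15, 0.54], [0.047, -0.12, 0, 0, 0, -0.2, 0.54], [0.058, -0.15, 0, 0, 0, -0.25, 0.54]]]}}

```text
time_s: 10.35
eef_pos: [0.6171, 0.0121, 0.1247]
eef_rot: [-0.001, 0.118, 0.993, -0.0]
wrist_force: [1.1, 0.1, 0.3]
opening: 0.541
grasp_force: 0.0
```

>>> {"name": "carry_out", "arguments": {"plan": [[[0.01, -0.025, 0, 0, 0, -0.04, 0.54], [0.018, -0.044, 0, 0, 0, -0.06, 0.54], [0.022, -0.055, 0, 0, 0, -0.067, 0.54], [0.023, -0.059, 0, 0, 0, -0.067, 0.54], [0.023, -0.059, 0, 0, 0, -0.067, 0.54]]]}}

```text
time_s: 10.77
eef_pos: [0.6399, -0.0455, 0.1249]
eef_rot: [-0.001, 0.15, 0.989, 0.0]
wrist_force: [-0.5, 0.6, -0.7]
opening: 0.546
grasp_force: 0.0
```

```bash
python3 - <<'E'
from h import *
c=np.load('w1.npz');print(ray(c,311,334.5,.081))
o=get_obs();print(o['eef_pos'],o['eef_rot'],o['q'],o['time_s'])
E
```

```text
[ 0.64001707 -0.04471564  0.081     ]
[ 0.63990958 -0.04553451  0.12490249] [-7.06367947e-04  1.50285974e-01  9.88642308e-01  1.18446466e-04] [-2.55754410e-01  4.31789085e-01  1.51305442e+00  9.41303195e-05
  1.19817893e+00 -1.52486994e+00] 10.7667
```

>>> {"name": "carry_out", "arguments": {"plan": [[[0, 0.0005, -0.015, 0, 0, 0, 0.5], [0, 0.0005, -0.035, 0, 0, 0, 0.5], [0, 0.0005, -0.055, 0, 0, 0, 0.5], [0, 0.0005, -0.069, 0, 0, 0, 0.5], [0, 0.0005, -0.073, 0, 0, 0, 0.5]]]}}

```text
time_s: 11.18
eef_pos: [0.6378, -0.0425, 0.0495]
eef_rot: [-0.003, 0.149, 0.989, 0.0]
wrist_force: [0.6, 0.1, 0.2]
opening: 0.499
grasp_force: 0.0
```

>>> {"name": "carry_out", "arguments": {"plan": [[[0, 0, 0, 0, 0, 0, 0.45], [0, 0, 0, 0, 0, 0, 0.38], [0, 0, 0, 0, 0, 0, 0.31], [0, 0, 0, 0, 0, 0, 0.25], [0, 0, 0, 0, 0, 0, 0.21]]]}}

```text
time_s: 11.6
eef_pos: [0.6412, -0.0451, 0.0541]
eef_rot: [0.001, 0.15, 0.989, -0.001]
wrist_force: [0.9, -0.6, -0.1]
opening: 0.213
grasp_force: 0.4
```

>>> {"name": "carry_out", "arguments": {"plan": [[[0, 0, 0, 0, 0, 0, 0.195], [0, 0, 0, 0, 0, 0, 0.185], [0, 0, 0, 0, 0, 0, 0.175], [0, 0, 0, 0, 0, 0, 0.165], [0, 0, 0, 0, 0, 0, 0.15]]]}}

```text
time_s: 12.02
eef_pos: [0.641, -0.046, 0.0542]
eef_rot: [0.001, 0.15, 0.989, -0.001]
wrist_force: [-3.5, -5.5, 5.9]
opening: 0.165
grasp_force: 58.4
```

>>> {"name": "carry_out", "arguments": {"plan": [[[0, 0, 0, 0, 0, 0, 0.1], [0, 0, 0, 0, 0, 0, 0.05], [-0.0019, 0.0006, 0, 0, 0, 0, 0], [-0.0048, 0.0015, 0, 0, 0, 0, 0], [-0.0095, 0.003, 0, 0, 0, 0, 0]]]}}

```text
time_s: 12.43
eef_pos: [0.6333, -0.0437, 0.0543]
eef_rot: [0.003, 0.15, 0.989, -0.001]
wrist_force: [4.8, -8.0, -0.6]
opening: 0.164
grasp_force: 58.6
```

>>> {"name": "carry_out", "arguments": {"plan": [[[-0.0057, 0.0018, 0, 0, 0, 0, 0], [-0.0115, 0.0036, 0, 0, 0, 0, 0], [-0.0172, 0.0053, 0, 0, 0, 0, 0], [-0.0229, 0.0071, 0, 0, 0, 0, 0], [-0.0286, 0.0089, 0, 0, 0, 0, 0]]]}}

```text
time_s: 12.85
eef_pos: [0.605, -0.0349, 0.0543]
eef_rot: [0.004, 0.15, 0.989, -0.001]
wrist_force: [6.0, -8.1, -3.1]
opening: 0.162
grasp_force: 58.5
```

>>> {"name": "carry_out", "arguments": {"plan": [[[-0.0057, 0.0018, 0, 0, 0, 0, 0], [-0.0115, 0.0036, 0, 0, 0, 0, 0], [-0.0172, 0.0053, 0, 0, 0, 0, 0], [-0.0219, 0.0068, 0, 0, 0, 0, 0], [-0.0239, 0.0074, 0, 0, 0, 0, 0]]]}}

```text
time_s: 13.27
eef_pos: [0.5814, -0.0275, 0.0543]
eef_rot: [0.004, 0.15, 0.989, -0.001]
wrist_force: [8.0, -8.0, -5.2]
opening: 0.164
grasp_force: 58.6
```

```bash
python3 - <<'E'
from h import *
c=shot('side','s5');o=get_obs();print(o['eef_pos'],o['wrist_force'],o['grasp_force'],o['time_s'])
for p in [(.6083,-.0862,.0165),(.6127,-.0875,.0165)]: print(proj(c,p))
cv2.imwrite('pics/s5c.png',cv2.resize(c['pixels'][240:320,270:415,::-1],None,fx=5.5,fy=5.5,interpolation=cv2.INTER_CUBIC))
E
```

```text
[ 0.58119736 -0.02748747  0.05428713] [ 7.07073547 -8.14218211 -3.41870861] 58.57761025428772 13.3167
(np.float64(339.17994241612257), np.float64(292.2632324424771))
(np.float64(341.4257862295595), np.float64(292.56627334988934))
```

View pics/s5c.png

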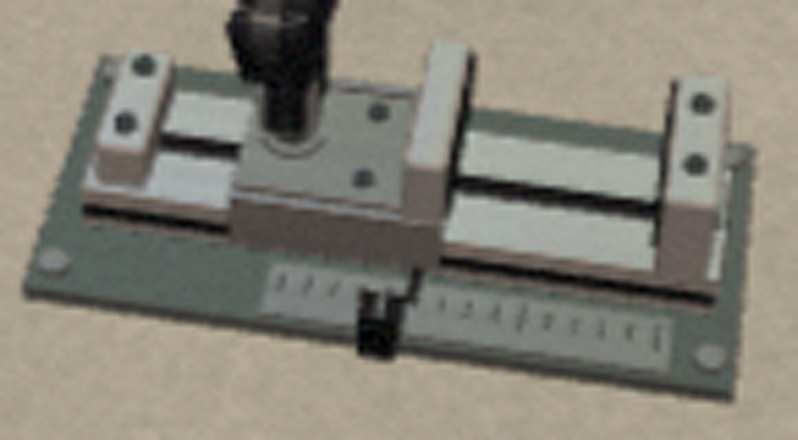

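The side view shows the jaw drawn most of the way, the pointer tip at crop (412,290) and the rider at crop (378,320), so roughly 12 mm remain. I refine from pixels and check the lateral clearance between pointer and rider.

```bash
python3 - <<'E'
from h import *
a=np.deg2rad(-17.3);R=np.array([[np.cos(a),np.sin(a)],[-np.sin(a),np.cos(a)]])
o=np.array([.524,-.009])+.095*R[0]
def vf(c,u,v,h): return (R@(ray(c,u,v,h)[:2]-o)*1000).round(1)
t=np.load('top0.npz')
print('ptr tip',vf(t,374,183.5,.0165),'root',vf(t,367.5,181,.0165)); print('rider tip',vf(t,362.5,214.5,.0165),'block',vf(t,365,215.5,.022),vf(t,372.5,217.5,.022))
w=np.load('w1.npz'); print('w rider tip',vf(w,252.5,261.5,.0165),vf(w,247,261.5,.0165),'w ptr',vf(w,257,347.5,.0165),vf(w,240,347,.0165))
s0=np.load('side0.npz')['pixels'].max(-1).astype(int);s=np.load('s5.npz')['pixels'].max(-1).astype(int)
print(s[284:306,330:352]); print('0');print(s0[284:300,330:352])
E
```

```text
ptr tip [ 82.7 -52.3] root [ 83.3 -37. ]
rider tip [  8.7 -49.9] block [  7.4 -55.4] [  8.5 -72.3]
w rider tip [  8.4 -48.7] [  9.  -52.8] w ptr [ 82.1 -37.9] [ 83.6 -51.6]
[[ 74  76  77  76  73  79  77  77  78  78  80  77  76  78  76  78  80  78
   78  77  82 103]
 [ 77  77  77  74  79  78  74  78  76  76  77  78  77  76  77  79  77  77
   78  79  88 105]
 [ 81  75  80  80  81  81  74  78  75  76  76  79  79  75  76  80  81  78
   78  76  63  79]
 [ 91  85  82  89  91  91  75  79  80  81  79  83  80  76  76  75  78  76
   79  67  16  14]
 [102 100 101  98  98  93  83  89  86  85  84  92  90  78  77  61  66  76
   81  75  53  51]
 [124 120 116 109 111 108  99  99 103 101  97  95  91  78  73  31  42  76
   95  91  91 101]
 [131 129 132 133 133 133 128 122 121 113 112 112 109  98  72  34  56 101
   91  84  86  96]
 [125 112 134 134 129 128 128 132 134 134 125 131 130 124  79  37  72 112
  108 103 105  98]
 [106 118 131 132 126  95  88 124 126 125 104 111 127 115  54  42  88 133
  132 130 127 124]
 [104 127 130 129 119  70  35  38  58  98  74  78  96  85  46  61 117 134
  134 131 128 13
[... 1910 characters left out ...]
2 106 122 121 121 123 121 122
  119 125 119 115]
 [ 94 119 122 119 110  67  34  32  52  90  65  73  89 101 118 106 127 126
  123 122 122 122]
 [119 117 118 114 109  63  31  25  58  87  39  27  24  66 112  92 121 125
  125 119 101 127]
 [121 124 120 120 112  73  34  32  70 102  24  25  33  73 111  97 119 117
  120 108  95 119]
 [121 119 122 121 107  38  33  46  67  85  32  29  30  67 117 119 116 121
  120 117 108 122]
 [118 121 117 124 106  39  29  38  58  67  31  28  35  74 122 119 119 121
  121 117 120 119]
 [109 114 117 115  98  14  10   7  17  17  20  26  41  87 121 121 122 121
  122 122 117 123]
 [ 84  76  81  86  72  18  23  22  26  20  18  14  48 100 117 119 120 124
  122 120 120 119]]
```

```bash
python3 - <<'E'
from h import *
a=np.deg2rad(-17.3);R=np.array([[np.cos(a),np.sin(a)],[-np.sin(a),np.cos(a)]])
o=np.array([.524,-.009])+.095*R[0]
def vf(c,u,v,h): return (R@(ray(c,u,v,h)[:2]-o)*1000).round(1)
w=np.load('w1.npz');V=w['pixels'].max(-1).astype(int)
# steel line on rider top, subpixel rows per column
for u in (230,234,238,242):
    col=V[256:274,u];k=8+np.argmax(col[6:13])-2;seg=np.clip(col[k-2:k+3]-col[k-4:k+5].min(),0,None);v=256+k-2+(seg*np.arange(5)).sum()/seg.sum()
    print('w line',u,round(v,1),vf(w,u,v,.022))
for u in (248,250,252):
    d=np.clip(90-V[256:268,u],0,None);v=256+(d*np.arange(12)).sum()/d.sum();print('w stub',u,round(v,1),vf(w,u,v,.0165))
for u in (243,248,253):
    d=np.clip(80-V[341:355,u],0,None);v=341+(d*np.arange(14)).sum()/d.sum();print('w ptr',u,round(v,1),vf(w,u,v,.0165))
for f,rows,c0,c1 in (('side0',range(293,301),370,382),('s5',range(289,294),343,348)):
    c=np.load(f+'.npz');S=c['pixels'].max(-1).astype(int)
    if f=='side0': print(S[290:304,368:384])
    for r in rows:
        d=np.clip(75-S[r,c0:c1],0,None)
        if d.sum()>0: u=c0+(d*np.arange(c1-c0)).sum()/d.sum();print(f,'ptr',r,round(u,2),vf(c,u,r,.0165))
    for r in (293,294,295,296,297):
        l=np.clip(S[r,336:342]-40,0,None);u=336+(l*np.arange(6)).sum()/l.sum();print(f,'line',r,round(u,2),vf(c,u,r,.022))
E
```

```text
w line 230 263.9 [ 10.5 -64.5]
w line 234 264.2 [ 10.4 -61.5]
w line 238 265.0 [ 10.5 -58.5]
w line 242 265.2 [ 10.3 -55.5]
w stub 248 261.1 [  8.6 -52.1]
w stub 250 261.4 [  8.6 -50.5]
w stub 252 261.4 [  8.4 -49. ]
w ptr 243 346.5 [ 82.9 -49.2]
w ptr 248 347.7 [ 83.4 -45.1]
w ptr 253 347.7 [ 82.8 -41.1]
[[ 70  74  71  71  69  73  72  72  71  71  74  70  81  90  92  95]
 [ 73  73  71  71  72  71  69  71  72  68  71  71  64  19  30  30]
 [ 79  80  72  69  72  69  68  72  67  69  70  66  53  33  32  17]
 [ 94  87  73  73  77  75  76  60  40  52  70  74  75  76  76  57]
 [105  99  98  96  95  94  83  48  35  54  70  79  79  93 101 100]
 [121 119 123 115 116 111  93  41  45  86  94  90  92  87  88  87]
 [122 115 119 120 121 124 104  41  57  99 115 112 111 104  95  99]
 [116  99 104 123 123 123 101  29  58 110 120 119 118 118 121 120]
 [118  98 111 118 120 117  81  24  71 123 116 106 122 121 121 118]
 [113  96 121 120 119 115  83  56  81 122 118 103 118 119 120 111]
 [118 118 120 117 120 110 103 120 119 117 110  92 120 121 122 111]
 [120 120 119 122 122 120 118 117 116 117 113 106 121 11
[... 190 characters left out ...]
 294 376.04 [ 82.3 -38.8]
side0 ptr 295 375.47 [ 81.4 -41.7]
side0 ptr 296 375.35 [ 81.4 -44.5]
side0 ptr 297 375.27 [ 81.6 -47.2]
side0 ptr 298 375.07 [ 81.5 -50. ]
side0 ptr 299 375.0 [ 81.6 -52.7]
side0 line 293 339.66 [ 10.2 -55.4]
side0 line 294 338.72 [  8.8 -58.5]
side0 line 295 338.67 [  9.1 -61.2]
side0 line 296 338.5 [  9.2 -63.9]
side0 line 297 338.6 [  9.8 -66.5]
s5 ptr 289 345.39 [ 19.5 -37.3]
s5 ptr 290 345.25 [ 19.6 -40.1]
s5 ptr 291 345.07 [ 19.7 -42.9]
s5 ptr 292 344.61 [ 19.1 -45.8]
s5 ptr 293 344.33 [ 19.  -48.6]
s5 line 293 339.62 [ 10.2 -55.5]
s5 line 294 338.8 [  9.  -58.5]
s5 line 295 338.67 [  9.1 -61.2]
s5 line 296 338.5 [  9.2 -63.9]
s5 line 297 338.47 [  9.6 -66.5]
```

>>> {"name": "carry_out", "arguments": {"plan": [[[-0.0019, 0.0006, 0, 0, 0, 0, 0], [-0.0043, 0.0013, 0, 0, 0, 0, 0], [-0.0067, 0.0021, 0, 0, 0, 0, 0], [-0.0086, 0.0027, 0, 0, 0, 0, 0], [-0.0086, 0.0027, 0, 0, 0, 0, 0]]]}}

```text
time_s: 13.73
eef_pos: [0.5731, -0.025, 0.0543]
eef_rot: [0.004, 0.15, 0.989, -0.001]
wrist_force: [8.8, -9.0, -4.3]
opening: 0.16
grasp_force: 58.8
```

```bash
python3 - <<'E'
from h import *
a=np.deg2rad(-17.3);R=np.array([[np.cos(a),np.sin(a)],[-np.sin(a),np.cos(a)]])
o=np.array([.524,-.009])+.095*R[0]
def vf(c,u,v,h): return (R@(ray(c,u,v,h)[:2]-o)*1000).round(1)
w=np.load('w1.npz');print('wrist z rider',pts(w)[258:272:2,228:244:3,2].round(4).tolist(), 'stub',pts(w)[260:264,248:254,2].round(4).tolist(),'ptr',pts(w)[346:350,243:254:3,2].round(4).tolist())
im=[camera('side') for _ in range(3)];c=im[0];S=np.mean([i['pixels'].max(-1) for i in im],0);np.save('s6.npy',S)
ob=get_obs();print(ob['eef_pos'],ob['wrist_force'])
print(S[286:300,331:350].astype(int))
t=np.load('top0.npz')['pixels'].max(-1);print(t[209:223,358:376]);print(t[178:188,362:380])
cv2.imwrite('pics/s6c.png',cv2.resize(c['pixels'][270:312,310:375,::-1],None,fx=10,fy=10,interpolation=cv2.INTER_CUBIC))
E
```

```text
wrist z rider [[0.0226, 0.0213, 0.0223, 0.0226, 0.0224, 0.0231], [0.0224, 0.0224, 0.0231, 0.0229, 0.0219, 0.0221], [0.3239, 0.0223, 0.024, 0.0219, 0.0214, 0.0213], [0.0233, 0.0234, 0.0229, 0.023, 0.0226, 0.0237], [0.0224, 0.0237, 0.0241, 0.024, 0.0235, 0.0237], [0.023, 0.0226, 0.0222, 0.022, 0.0211, 0.0226], [0.0225, 0.023, 0.0235, 0.0214, 0.0227, 0.0223]] stub [[0.0132, 0.0134, 0.0125, 0.0137, 0.0126, 0.0119], [0.0149, 0.0143, 0.0154, 0.0148, 0.0148, 0.0132], [0.0151, 0.0148, 0.0145, 0.0147, 0.0144, 0.0128], [0.0154, 0.0146, 0.0153, 0.0139, 0.0148, 0.0113]] ptr [[0.0181, 0.0196, 0.0194, 0.017], [0.0205, 0.0186, 0.0198, 0.0192], [0.0189, 0.0191, 0.0177, 0.0182], [0.0197, 0.018, 0.0195, 0.0194]]
[ 0.57328077 -0.02500888  0.05427252] [ 8.17163027 -8.0902309  -4.61553464]
[[ 79  78  80  81  79  76  77  74  77  76  77  77  77  77  69  18  20  32
   43]
 [ 84  80  86  94  90  77  80  79  77  78  72  75  77  79  71  37  31  30
   19]
 [101 100  97  97  93  81  89  86  84  71  32  52  75  78  79  83  85  79
   65]
 [123 116 111 111 110 103 102 101  93  70  35  52  79  87  83  99 101 106
   
[... 1916 characters left out ...]
115 115 115 117 115 115]
 [ 88  89  90  93 100 104 103 107 113 114 110 111 112 113 115 117 116 114]
 [ 95  91  91  89  88  88  91 100 108 108 103 103 107 113 115 115 116 112]
 [108 103  95  90  89  84  78  79  89  97 100 100 106 113 115 115 116 110]
 [114 110  97  96 100  93  78  66  67  72  80  86 102 113 115 116 114 109]
 [114 112 101 100 108 105  95  81  70  64  62  72  92 105 114 115 113 106]
 [114 108 100 104 110 109 108 103  91  82  76  79  91 106 114 114 111 106]
 [112 102  98 106 106 109 113 112 108 103 100 104 107 112 114 115 108 107]
 [110 100 100 109 108 110 113 116 114 112 112 113 113 114 115 113 106 111]
 [108 100 104 110 111 112 112 111 113 115 113 115 114 116 113 110 107 121]]
```

View pics/s6c.png

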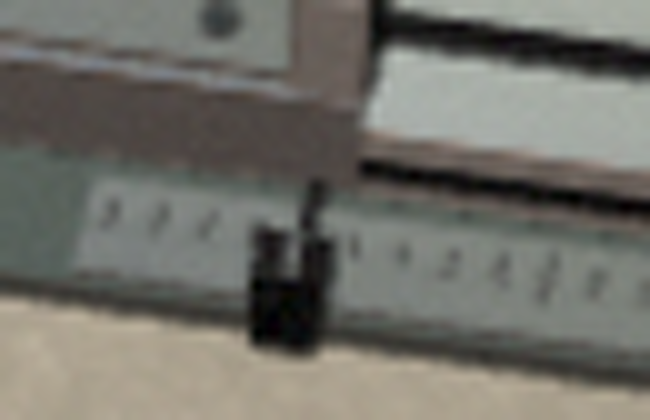

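The pointer, at crop (315,205), passes above the rider's inner stub and is just right of the rider's steel line at crop (292,250). About 1.5 to 2 mm remain, and the rider has not moved.

```bash
python3 - <<'E'
from h import *
a=np.deg2rad(-17.3);R=np.array([[np.cos(a),np.sin(a)],[-np.sin(a),np.cos(a)]])
o=np.array([.524,-.009])+.095*R[0]
def vf(c,u,v,h): return (R@(ray(c,u,v,h)[:2]-o)*1000).round(1)
t=np.load('top0.npz');T=t['pixels'].max(-1).astype(float);c=np.load('s5.npz');w=np.load('w1.npz')
def par(y): # subpixel extremum
    k=int(np.clip(np.argmax(y),1,len(y)-2));a,b,d=y[k-1:k+2];return k+.5*(a-d)/(a-2*b+d)
for u in (367,368,369): v=213+par(T[213:218,u]);print('top line',u,v.round(2),vf(t,u,v,.0228))
for u in (363,364): v=212+par(-T[212:217,u]);print('top stub',u,v.round(2),vf(t,u,v,.0148))
for u in (369,370,371,372): v=180+par(-T[180:187,u]);print('top ptr',u,v.round(2),vf(t,u,v,.0185))
print('wrist',vf(w,236,264.6,.0228),vf(w,250,261.3,.0148),vf(w,248,347.4,.0185))
S=np.load('s6.npy')
for r in range(287,293): u=338+par(-S[r,338:344]);print('side ptr',r,u.round(2),vf(c,u,r,.0185))
for r in range(294,298): u=337+par(S[r,337:341]);print('side line',r,u.round(2),vf(c,u,r,.0228))
S=np.load('side0.npz')['pixels'].max(-1).astype(float)
for r in range(294,299): u=373+par(-S[r,373:379]);print('side0 ptr',r,u.round(2),vf(c,u,r,.0185))
E
```

```text
top line 367 215.0 [  9.7 -59.2]
top line 368 215.1 [ 10.2 -61.3]
top line 369 215.5 [ 10.1 -63.7]
top stub 363 214.55 [  9.3 -51.1]
top stub 364 214.93 [  9.2 -53.4]
top ptr 369 181.96 [ 81.8 -40.7]
top ptr 370 182.38 [ 81.7 -43.1]
top ptr 371 182.81 [ 81.5 -45.5]
top ptr 372 183.06 [ 81.7 -47.7]
wrist [ 10.1 -59.8] [  9.2 -50.8] [ 81.8 -44.9]
side ptr 287 341.18 [ 10.4 -35.3]
side ptr 288 341.16 [ 10.8 -38.1]
side ptr 289 341.18 [ 11.3 -40.8]
side ptr 290 340.95 [ 11.2 -43.6]
side ptr 291 340.43 [ 10.6 -46.6]
side ptr 292 340.33 [ 10.8 -49.3]
side line 294 338.9 [  9.2 -59.1]
side line 295 338.81 [  9.5 -61.8]
side line 296 338.73 [  9.7 -64.5]
side line 297 338.67 [ 10.  -67.2]
side0 ptr 294 375.91 [ 82.  -40.7]
side0 ptr 295 375.43 [ 81.3 -43.6]
side0 ptr 296 375.3 [ 81.4 -46.3]
side0 ptr 297 375.21 [ 81.5 -49.1]
side0 ptr 298 375.05 [ 81.4 -51.8]
```

>>> {"name": "carry_out", "arguments": {"plan": [[[-0.0004, 0.0001, 0, 0, 0, 0, 0], [-0.0008, 0.0003, 0, 0, 0, 0, 0], [-0.0013, 0.0004, 0, 0, 0, 0, 0], [-0.0013, 0.0004, 0, 0, 0, 0, 0], [-0.0013, 0.0004, 0, 0, 0, 0, 0]]]}}

```text
time_s: 14.3
eef_pos: [0.5722, -0.0247, 0.0543]
eef_rot: [0.004, 0.15, 0.989, -0.001]
wrist_force: [8.9, -8.4, -5.3]
opening: 0.165
grasp_force: 58.8
```

```bash
python3 - <<'E'
from h import *
a=np.deg2rad(-17.3);R=np.array([[np.cos(a),np.sin(a)],[-np.sin(a),np.cos(a)]])
o=np.array([.524,-.009])+.095*R[0]
def vf(c,u,v,h): return (R@(ray(c,u,v,h)[:2]-o)*1000).round(1)
im=[camera('side') for _ in range(3)];c=im[0];S=np.mean([i['pixels'].max(-1) for i in im],0)
def par(y):
    k=int(np.clip(np.argmax(y),1,len(y)-2));a,b,d=y[k-1:k+2];return k+.5*(a-d)/(a-2*b+d)
for r in range(287,293): u=337+par(-S[r,337:344]);print('side ptr',r,u.round(2),vf(c,u,r,.0185))
for r in range(294,298): u=337+par(S[r,337:341]);print('side line',r,u.round(2),vf(c,u,r,.0228))
ob=get_obs();print(ob['eef_pos'],ob['wrist_force'],ob['grasp_force'],ob['time_s'])
t=camera('top');V=t['pixels'].max(-1);print(V[209:223,356:376])
cv2.imwrite('pics/t7.png',cv2.resize(t['pixels'][170:260,310:400,::-1],None,fx=6,fy=6,interpolation=cv2.INTER_CUBIC))
E
```

```text
side ptr 287 340.36 [  8.8 -35.7]
side ptr 288 340.62 [  9.7 -38.3]
side ptr 289 340.36 [  9.6 -41.1]
side ptr 290 340.22 [  9.8 -43.9]
side ptr 291 340.08 [  9.9 -46.7]
side ptr 292 340.07 [ 10.3 -49.4]
side line 294 338.89 [  9.2 -59.1]
side line 295 338.8 [  9.5 -61.8]
side line 296 338.74 [  9.8 -64.5]
side line 297 338.71 [ 10.1 -67.1]
[ 0.57216907 -0.02465763  0.05426355] [ 9.00640082 -7.88076666 -4.98567657] 58.770060539245605 14.45
[[105 104 104 106 106 105 104 106 106 107 106 107 108 108 108 106 102  90
   75  71]
 [104 104 105 104 104 104 105 106 106 105 106 104 106 106 106 105  99  86
   76  71]
 [102 102 102 104 103 104 104 104 105 104 106 106 103 105 106 102  93  82
   73  70]
 [101 101 101 102 103 103 103 103 102 103 104 104 105 106 103 101  90  76
   70  72]
 [ 99 100 102 100 100 102 102 102 103 103 103 103 104 104 103  98  87  75
   70  73]
 [ 99  97 100 100 101 101 101 101 100 102 102 102 103 103 102  93  83  71
   68  72]
 [ 98  98  98 101  99  99 100  99 100  99 100 101 101 101  99  90  75  71
   70  75]
 [ 97  99  99  99  99  98  99 100  99 100 100 101 101 101  96  87  74  68
   71  78]
 [ 97  98  98  97  96  99  98  98 100 100 100  98 100  97  91  79  70  68
   75  81]
 [ 97  96  96  96  97  98  98  98  99  96  99  98  99  96  85  76  72  68
   72  83]
 [ 95  94  95  95  97  95  96  96  96  97  97  98  97  92  81  72  68  68
   74  84]
 [ 93  96  95  95  95  95  95  96  95  96  95  96  96  89  77  69  69  72
   76  87]
 [ 92  92  92  92  95  95  96  95  96  95  96  96  91  86  77  70  68  72
   84  91]
 [ 92  92  92  92  92  93  94  94  93  96  95  93  90  82  72  69  67  71
   83  91]]
```

View pics/t7.png

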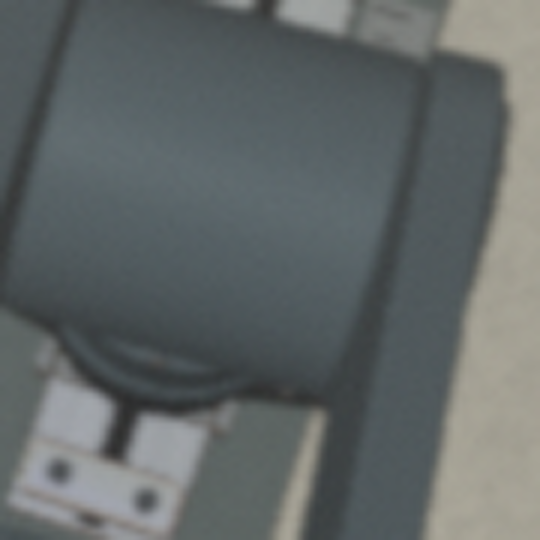

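The top view is blocked by the wrist. The side view puts pointer and rider line within 0.3 mm of each other. I make a last 0.2 mm trim, then hand in while holding.

>>> {"name": "carry_out", "arguments": {"plan": [[[-0.0002, 0.0001, 0, 0, 0, 0, 0], [-0.0002, 0.0001, 0, 0, 0, 0, 0], [-0.0002, 0.0001, 0, 0, 0, 0, 0], [-0.0002, 0.0001, 0, 0, 0, 0, 0], [-0.0002, 0.0001, 0, 0, 0, 0, 0]]]}}

```text
time_s: 14.92
eef_pos: [0.5721, -0.0246, 0.0543]
eef_rot: [0.004, 0.15, 0.989, -0.001]
wrist_force: [8.6, -8.4, -5.8]
opening: 0.163
grasp_force: 58.8
```

```bash
python3 - <<'E'
from h import *
o=get_obs();print(o['eef_pos'],o['wrist_force'],o['grasp_force'],o['time_s']);print(hand_in())
E
```

```text
[ 0.57205051 -0.02462494  0.05429448] [ 8.58511473 -8.41417558 -5.8331261 ] 58.76681685447693 14.9167
the job is handed in; nothing more can be done
None
```

The job is handed in at 14.9 s: the eyecup stands base down in the tray beside the lens cap (gripped at about 12 N per pad), and the gripper is holding the jaw about 72 mm open, with the pointer within about 0.3 mm of the rider by the side camera (the top view was blocked by the wrist), before a last 0.2 mm trim toward it that I did not re-image.

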